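# Reset a card slide to its spring gauge from the back, with the play taken up

### The job

The card slide, worked by its black handle, has been run too far onto its spring gauge: draw it back until its nose stands a good 20 mm clear of the gauge pin, then bring it forward again, feeling first the handle's play, then the slide's drag and then the pin's spring, until the pin is pressed in just so far that its brass collar is flush with the gauge's face. Come up to this mark only from the back and do not run past it; let go with the handle still bearing forward on the slide, its play taken up. Leave the other things on the table where they are.

Things in the scene. Friction and masses are not known exactly. Their poses are not given: they have to be found in the camera images.
- stage: the card stage: aluminium base plate 100 mm (its x) by 340 mm (its y) by 12 mm with two steel rails, fixed to the table; origin under its middle. Its y axis runs along the rails towards the gauge: 'forward' is this +y, 'back' is -y. All entries on the stage have its axes. On its forward end is the gauge: a dark steel block 56 x 50 mm, top 72 mm above the table
- gauge_usual (a point): fixed point of the stage 75 mm forward of its origin, 50 mm above the table: where the gauge's back face usually is, on the pin's axis. The gauge is clamped up to 3.5 mm before or behind this each time, unmeasured: feel (or see) it. Untouched, its steel pin, 12 mm across, stands 30 mm out of the face, pointing back at the slide
- gauge_top (a point): fixed point of the stage, 22 mm straight above gauge_usual. Round the pin's root is a brass collar, 26 mm across, standing 4 mm out of the gauge's face when untouched and sinking in with the pin: flush (pin 4 mm in) is the mark. The pin's spring pushes back with 2 N plus 0.65 N per mm pressed in, so 4.6 N at the mark; the pin can go 19 mm in
- slide: the card slide: grey plate 90 mm (x) by 120 mm (y) by 12 mm with a paper card; origin under its middle, 22 mm above the table. Its nose, an upright steel plate, top 67 mm above the table, presses the pin: the nose's front face is 60 mm forward of this origin. It rubs with a steady 13 N and stays where left, also against the spring. At the start it holds the pin 7 to 15 mm in
- handle_grip (a point): centre of the slide's upright black handle's grip, 68 mm above the table: a post 26 mm (x) by 14 mm (y), 24 mm up and 34 mm down from here to the plate. It has play: it shifts 10 mm along y with about 1 N, and stays where left, before it bears on the slide and drags it. It lies 25 mm back of the slide's origin when bearing forward, 35 mm back when bearing backward
- jar: bystander: shut black powder jar, 66 mm across, 34 mm high; origin at its underside's centre
- inktray: bystander: open black plastic tray, 100 x 80 x 28 mm; origin at its underside's centre
- tape: bystander: clear tape ring, 70 mm across, 19 mm high; origin at its underside's centre
- tweezers: bystander: blue plastic tweezers lying flat, 118 mm long; origin at its underside's centre
- brush: bystander: dusting brush with clear stick lying down, 145 mm long; origin at its underside's centre
- flask: bystander: white bottle, 56 mm across, 130 mm high; origin at its underside's centre
- cup: bystander: red plastic cup, 80 mm across, 100 mm high; origin at its underside's centre

How it is judged (in metres and radians):
On the way, in this order (a step that is already met when the one before it is completed fails the run):
1. the slide is drawn back so far that its nose is clear of the pin (by 11 mm or more, wherever the gauge is clamped) (y of slide in the frame of stage below -0.03 m), for 0.1 s.
2. the slide is brought forward to the mark: it presses the pin with 4.6 N within 1.1 N (collar flush within 1.7 mm), the handle bearing forward (contact force between slide and stage between 3.5 and 5.7 N and y of handle_grip in the frame of slide above -0.0267 m), for 0.2 s.
At the end, for the whole second after the job is handed in: The slide stands at the mark by itself: it presses the gauge pin with 4.6 N within 1.1 N, that is, the collar is flush within 1.7 mm, and the handle bears forward on the slide (within 1.7 mm of the forward end of its play) (all of step 2); the robot touches nothing.
It fails at once if the pin is pushed 3 mm or more past the mark (over 6.6 N) with the handle bearing forward (overshoot) (contact force between slide and stage above 6.6 N and y of handle_grip in the frame of slide above -0.0267 m).
It fails at once if a bystander is moved more than 30 mm (distance of any of jar, inktray, tape, tweezers, brush, flask, cup from where it was at the start of the episode above 0.03 m).
It also fails if it takes over 70 s, if anything falls off the work surface, if the arm or the gripper's body presses on something with over 40 N, if the wrist force passes 120 N, or if a joint passes its speed limit or range.

### The arm

A 6-joint arm with a two-finger parallel gripper is mounted at the origin on the work surface. World frame = base frame: x ahead of the robot, y to its left, z up, the work surface at z = 0. Lengths are in m, angles in degrees, forces in N, time in s.
With the tool pointing down it reaches from about 0.35 to 0.875 m from the base axis. Payload 4.2 kg.
Tool frame: the origin (TCP) lies between the finger pads; the fingertips stand 25 mm ahead of it and the grasp point (between the pads) lies 6 mm ahead of it (r.tips_ahead is the distance from the TCP to the fingertips, in m); z points along the fingers, y is the direction in which the jaws open and shut (so a half turn about z gives the same grasp; the last joint's range is limited). The gripper opens to 87 mm and grips with 3 to 60 N. Pads are 19 mm wide; open, the fingers measure 117 mm over their backs; the gripper's body (75 mm by 190 mm) begins 51 mm behind the grasp point.
Start: joints at [-49.584, 22.042, 0.453, 0, -68.411, -14.817], TCP at [0.27, -0.564, 0.219] pointing down, gripper open.
Joint ranges: [-179.83, 179.83], [-69.29, 118.12], [-61.27, 80.66], [-181.25, 117.63], [-171.15, -9.14], [-177.46, 177.46]. Speed limits (degrees/s): [159.86, 159.86, 180, 180, 180, 180].

### API

Orientations are given as a 3x3 rotation matrix whose columns are the frame's x, y, z axes.
In Python, from station import r, vision, finish_job gives the robot as it stands.
- The arm moves only by the shell command python3 -m jog 'ROWS'. ROWS is a JSON object of lists of equal length, an entry for each row: "rot": the turn, a rotation vector about the world's x, y, z in degrees, a list of three; "delta_pos": the shift along the world's x, y, z in mm, a list of three; "grip": the opening in per cent of the stroke, from 0 (shut) to 100 (fully open). A call has 1 to 10 rows; each row shifts and turns the commanded pose from where the row before left it; what a row does not reach is not made up. A row lasts 1/12 s, in which the tool goes at most 41.7 mm and 7.16 degrees, less where a joint would pass 70% of its speed; a pose out of reach is approached as far as the arm can. A call with a gripper value outside its range is refused whole. The fingers move at their own pace and stop on an object; the grip force is fixed at half the most. Time passes only in rows, so rows that do not move let the fingers close. It gives the time, the measured TCP pose, the force and the opening at its end, in the units of the state.
- r.sense(): the state, without advancing time (a new reading comes with each control period).
- vision.capture(name): name is "scene" or "top" or "wrist"; returns a dict with "frame" (384x512x3 uint8, red, green, blue), "K" (3x3 intrinsics, pixels), "xyz" and "orientation" of the camera in the world. Camera axes: x right, y up, looking along -z (the intrinsics and any distortion apply to the point x, -y, -z); pixel columns grow to the right and rows downward; lengths in m; the calibration is good to about 2 mm. A picture is of the moment at which its call begins. There is no depth.
- finish_job(): hands the job in, once; it reports no verdict.
The state is a dict: "time_s": time; "joints": joint angles; "joint_velocities": joint speeds; "effort": joint torques, N m; "tcp_pos": TCP position; "ee_rot": TCP orientation; "wrist_force": force on the tool from outside, world axes, zero at the start; "moment": the same for the moment, N m; "gripper_width": opening from 0.0 (shut) to 1.0 (fully open).
Only numpy, scipy, OpenCV 4.12 (cv2) and the standard library are available. Lean on these libraries where they do the work, as an engineer would, in place of code of your own. Each camera call takes 0.05 s, during which the arm holds its last target. There are 200 camera calls.

## Working session

There is one attempt and no reset: what is moved stays moved. The work goes in short steps, Python scripts to look and compute and a shell command to move; the robot and the scene stay as the last step left them, time stands still between calls to the robot, and variables do not carry over. Pictures are saved under pics/ and viewed, about 8 in all and at most 12, crops included, and the job is handed in when it is done.

```bash
ls; mkdir -p pics; cat > h.py <<'E'
import numpy as np, cv2
from station import r, vision, finish_job
def cap(n,f):
    c=vision.capture(n); cv2.imwrite(f'pics/{f}.png',c['frame'][:,:,::-1]); np.savez(f'pics/{f}.npz',**{k:c[k] for k in('frame','K','xyz','orientation')}); return c
def ray(c,u,v):
    K=np.array(c['K']);d=np.array([(u-K[0,2])/K[0,0],-(v-K[1,2])/K[1,1],-1]);return np.array(c['xyz']),np.array(c['orientation'])@d
def onz(c,u,v,z):
    o,d=ray(c,u,v);return o+d*(z-o[2])/d[2]
def proj(c,p):
    q=np.array(c['orientation']).T@(np.array(p)-np.array(c['xyz']));K=np.array(c['K']);return K[0,0]*q[0]/-q[2]+K[0,2],K[1,1]*-q[1]/-q[2]+K[1,2]
E
python3 - <<'E'
from h import *
a=cap('scene','s0');b=cap('top','t0')
print({k:v for k,v in a.items() if k!='frame'});print({k:v for k,v in b.items() if k!='frame'});print(r.sense())
cv2.imwrite('pics/both.png',cv2.resize(np.hstack([a['frame'],b['frame']])[:,:,::-1],(800,300),interpolation=cv2.INTER_AREA))
E
```

```text
pics
{'K': array([[385.443747  ,   0.        , 259.71655333],
       [  0.        , 385.443747  , 192.51025231],
       [  0.        ,   0.        ,   1.        ]]), 'xyz': array([0.99530634, 0.70029441, 0.5936343 ]), 'orientation': array([[-0.82333448, -0.32444778,  0.46567582],
       [ 0.56704238, -0.50515305,  0.65060229],
       [ 0.02415109,  0.79972123,  0.59988556]])}
{'K': array([[402.7586094 ,   0.        , 254.40382344],
       [  0.        , 402.7586094 , 195.77337779],
       [  0.        ,   0.        ,   1.        ]]), 'xyz': array([0.46163474, 0.12278037, 0.96072866]), 'orientation': array([[-0.02093456,  0.98485568, -0.17210763],
       [-0.99958289, -0.02404342, -0.01599854],
       [-0.01989431,  0.17170092,  0.98494823]])}
{'time_s': 0.1, 'joints': array([-4.95825711e+01,  2.20875538e+01,  3.89455343e-01, -2.50891015e-02,
       -6.84127402e+01, -1.48150412e+01]), 'joint_velocities': array([ 0.02820286, -0.14819965,  0.23498998,  0.09754815, -0.07710256,
       -0.00976002]), 'effort': array([-5.26927852e-04, -3.91690493e+01,  1.87935054e+01,  4.23188701e+00,
        1.34312062e-02, -8.98910889e-05]), 'tcp_pos': array([ 0.26984549, -0.56314846,  0.21786959]), 'ee_rot': array([[-9.01884248e-01, -4.31976749e-01, -9.44216033e-04],
       [-4.31977769e-01,  9.01882581e-01,  1.73677967e-03],
       [ 1.01323559e-04,  1.97425456e-03, -9.99998046e-01]]), 'wrist_force': array([ 0.09377417, -0.41587598,  0.88600893]), 'moment': array([0.00145757, 0.01582087, 0.04483866]), 'gripper_width': 0.9994274455390751}
```

View pics/t0.png

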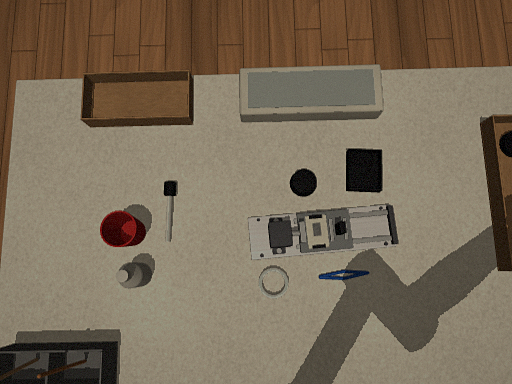

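View pics/s0.png

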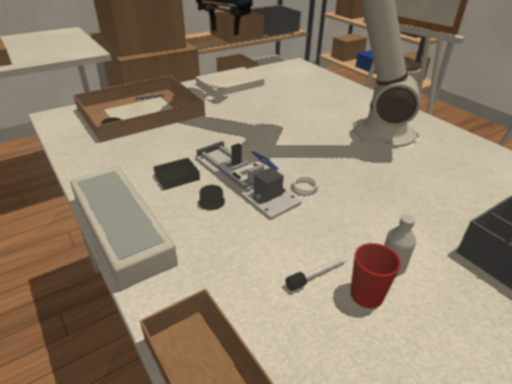

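The top view shows the stage with the gauge at about (280,234), the slide at (317,230) and the handle at (341,228). Forward is image-left, roughly world +y. I'll take an enlarged crop to get the geometry.

```bash
python3 - <<'E'
from h import *
b=np.load('pics/t0.npz');f=b['frame'][:,:,::-1]
cv2.imwrite('pics/c1.png',cv2.resize(f[190:280,235:410],None,fx=4.5,fy=4.5,interpolation=cv2.INTER_CUBIC))
for n,u,v in [('a',248,217),('b',250,259),('c',392,205),('d',397,243)]: print(n,onz(b,u,v,.012))
E
```

```text
a [0.57671747 0.15443929 0.012     ]
b [0.47826144 0.15157234 0.012     ]
c [ 0.59731441 -0.18684001  0.012     ]
d [ 0.50776583 -0.19131428  0.012     ]
```

View pics/c1.png

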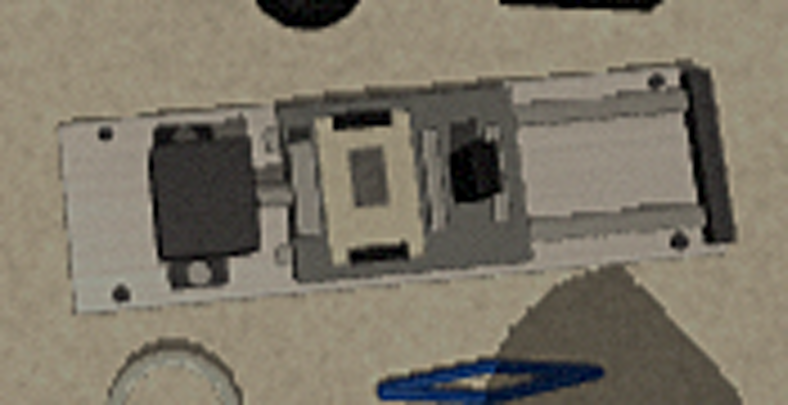

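```bash
cat >> h.py <<'E'
def cr(c,x,y,z,s=4.5,x0=235,y0=190): return onz(c,x/s+x0-.4,y/s+y0-.4,z)
E
python3 - <<'E'
from h import *
b=np.load('pics/t0.npz')
P=[cr(b,*p,.012) for p in [(60,122),(76,312),(735,243),(690,66)]]
S=[cr(b,*p,.034) for p in [(276,103),(296,282),(530,262),(510,85)]]
G=[cr(b,*p,.072) for p in [(150,138),(162,262),(260,250),(250,133)]]
for n,Q in zip('PSG',(P,S,G)):
  Q=np.array(Q);d=(Q[0]+Q[1]-Q[2]-Q[3])/2;e=(Q[0]+Q[3]-Q[1]-Q[2])/2
  print(n,Q.mean(0).round(4),np.linalg.norm(d),np.linalg.norm(e),np.degrees(np.arctan2(-d[0],d[1])),np.degrees(np.arctan2(e[1],e[0])))
print('handle',cr(b,475,168,.09))
E
```

```text
P [ 0.5403 -0.017   0.012 ] 0.3376543990665078 0.09666855249964604 4.235548702968017 6.659388400139934
S [ 0.5398 -0.0204  0.034 ] 0.11956558329564348 0.0910746884018494 3.343406016273252 3.510317386699179
G [0.5323 0.082  0.072 ] 0.048610040760521056 0.05909862248700218 3.588203911897231 3.397017080783091
handle [ 0.54107185 -0.04656202  0.09      ]
```

```bash
python3 -m jog '{"delta_pos":[[15,28,0],[15,28,0],[15,28,0],[15,28,0],[15,28,0],[15,28,0],[15,28,0],[15,28,0],[15,28,0],[0,0,0]],"rot":[[0,0,-2],[0,0,-2],[0,0,-2],[0,0,-2],[0,0,-2],[0,0,-2],[0,0,-2],[0,0,-2],[0,0,-2],[0,0,0]],"grip":[100,100,100,100,100,100,100,100,100,100]}'
python3 -m jog '{"delta_pos":[[15,28,0],[15,28,0],[15,28,0],[15,28,0],[15,28,0],[15,28,0],[15,28,0],[15,28,0],[15,28,0],[0,0,0]],"rot":[[0,0,-2],[0,0,-2],[0,0,0],[0,0,0],[0,0,0],[0,0,0],[0,0,0],[0,0,0],[0,0,0],[0,0,0]],"grip":[100,100,100,100,100,100,100,100,100,100]}'
python3 - <<'E'
from h import *
c=cap('wrist','w1');s=r.sense();print(s['tcp_pos'],s['ee_rot'],c['xyz'],c['orientation'],c['K'])
E
```

```text
time_s: 0.93
tcp_pos: [0.4067, -0.308, 0.2187]
ee_rot: [[-0.991, -0.136, 0.0], [-0.136, 0.991, 0.001], [-0.0, 0.001, -1.0]]
wrist_force: [0.1, -1.0, -0.1]
gripper_width: 0.997
time_s: 1.77
tcp_pos: [0.5423, -0.0562, 0.2182]
ee_rot: [[-0.998, -0.067, 0.001], [-0.067, 0.998, 0.0], [-0.001, 0.0, -1.0]]
wrist_force: [0.5, -0.1, 1.0]
gripper_width: 0.999
[ 0.54093611 -0.05772489  0.21810358] [[-9.97807161e-01 -6.61810009e-02 -9.72244079e-04]
 [-6.61810006e-02  9.97807634e-01 -3.24449118e-05]
 [ 9.72259800e-04  3.19703207e-05 -9.99999527e-01]] [ 0.46900907 -0.06086121  0.384307  ] [[-6.71055177e-02 -9.60950145e-01 -2.68461670e-01]
 [ 9.97745431e-01 -6.43743063e-02 -1.89737503e-02]
 [ 9.50794277e-04 -2.69129648e-01  9.63103488e-01]] [[317.05397742   0.         252.0239576 ]
 [  0.         317.05397742 188.8639675 ]
 [  0.           0.           1.        ]]
```

View pics/w1.png

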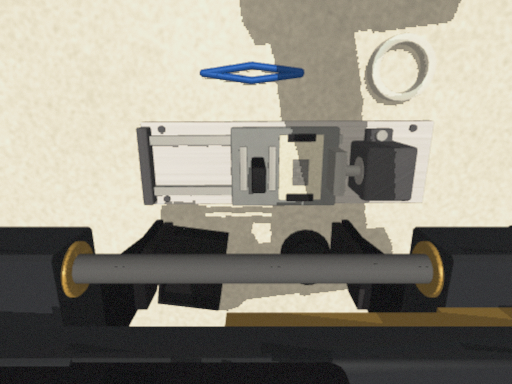

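The wrist view shows the handle at about (258,175) between its stops at (243,168) and (273,168). The pin meets the nose at (345,170), and the gauge is at (385,170).

```bash
python3 - <<'E'
from h import *
c=np.load('pics/w1.npz');f=c['frame']
for u,v,z in [(258,178,.092),(258,193,.092),(258,157,.034)]: print(onz(c,u,v,z))
print('gauge back face top corners',onz(c,352,199,.072),onz(c,352,142,.072))
S=[onz(c,*p,.034) for p in [(339,127),(339,205),(231,205),(231,127)]];print(np.mean(S,0))
P=[onz(c,*p,.012) for p in [(431,122),(424,204),(140,204),(148,122)]];print(np.array(P))
cv2.imwrite('pics/c2.png',cv2.resize(f[110:215,215:435,::-1],None,fx=3.6,fy=3.6,interpolation=cv2.INTER_CUBIC))
E
```

```text
[ 0.53943806 -0.05016649  0.092     ]
[ 0.55422162 -0.04909683  0.092     ]
[ 0.52937449 -0.0497837   0.034     ]
gauge back face top corners [0.56000507 0.04899579 0.072     ] [0.50179863 0.04008907 0.072     ]
[ 0.53903703 -0.01859451  0.034     ]
[[ 0.47920852  0.14682743  0.012     ]
 [ 0.57796333  0.15993536  0.012     ]
 [ 0.60140812 -0.19029809  0.012     ]
 [ 0.50105948 -0.1783582   0.012     ]]
```

View pics/c2.png

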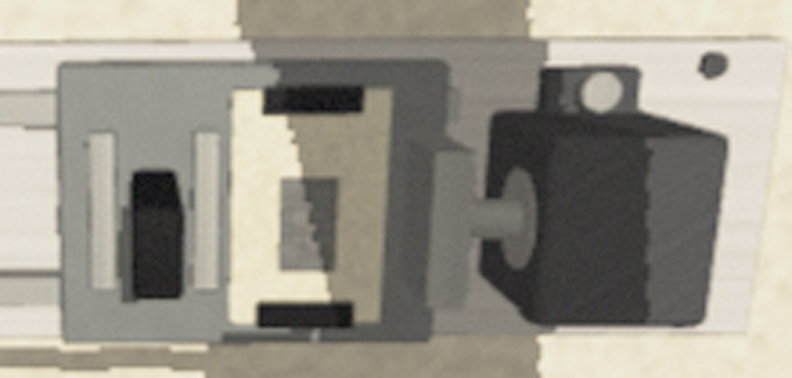

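```bash
python3 -m jog '{"delta_pos":[[0,8,-24],[0,0,-24],[0,0,-24],[0,0,-24],[0,0,-24],[0,0,-24],[0,0,0],[0,0,0],[0,0,0],[0,0,0]],"rot":[[0,0,0],[0,0,0],[0,0,0],[0,0,0],[0,0,0],[0,0,0],[0,0,0],[0,0,0],[0,0,0],[0,0,0]],"grip":[100,100,100,100,100,100,26,26,26,26]}'
python3 -m jog '{"delta_pos":[[0,0,0],[0,0,0],[0,0,0],[0,0,0]],"rot":[[0,0,0],[0,0,0],[0,0,0],[0,0,0]],"grip":[26,26,26,26]}'
python3 - <<'E'
from h import *
c=cap('wrist','w2');cap('top','t2');s=r.sense();print(s['tcp_pos'],s['wrist_force'])
cv2.imwrite('pics/w2c.png',cv2.resize(c['frame'][:,:,::-1],(800,600)))
E
```

```text
time_s: 2.65
tcp_pos: [0.5413, -0.0518, 0.0766]
ee_rot: [[-0.998, -0.063, 0.003], [-0.063, 0.998, 0.0], [-0.003, 0.0, -1.0]]
wrist_force: [-0.0, -0.0, 0.1]
gripper_width: 0.781
time_s: 2.98
tcp_pos: [0.5402, -0.0515, 0.0754]
ee_rot: [[-0.998, -0.063, 0.001], [-0.063, 0.998, 0.0], [-0.001, 0.0, -1.0]]
wrist_force: [-0.2, -0.2, 0.6]
gripper_width: 0.476
[ 0.54011711 -0.05156159  0.07506779] [-0.21482614  0.35598206 -0.6502354 ]
```

View pics/w2c.png

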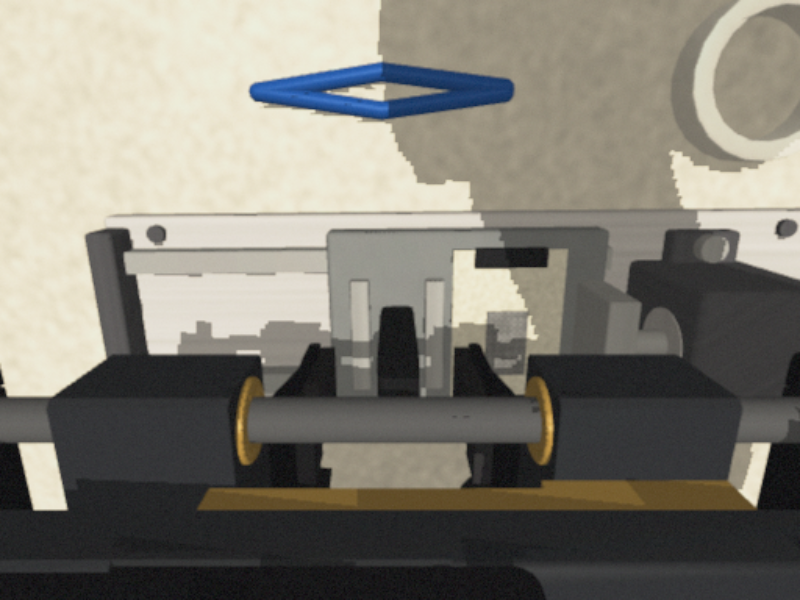

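The fingers (columns 330 and 470) straddle the handle (column 398), well centred. I'll close further and draw back.

```bash
python3 -m jog '{"delta_pos":[[0,0,0],[0,0,0],[0,0,0],[0,0,0],[0,0,0],[0,0,0]],"rot":[[0,0,0],[0,0,0],[0,0,0],[0,0,0],[0,0,0],[0,0,0]],"grip":[26,26,26,26,26,26]}'
python3 -m jog '{"delta_pos":[[0.2,-3,0],[0.2,-3,0],[0.2,-3,0],[0.2,-3,0],[0.2,-3,0],[0.2,-3,0]],"rot":[[0,0,0],[0,0,0],[0,0,0],[0,0,0],[0,0,0],[0,0,0]],"grip":[26,26,26,26,26,26]}'
python3 -m jog '{"delta_pos":[[0.2,-3,0],[0.2,-3,0]],"rot":[[0,0,0],[0,0,0]],"grip":[26,26]}'
```

```text
time_s: 3.58
tcp_pos: [0.54, -0.0516, 0.0748]
ee_rot: [[-0.998, -0.063, -0.0], [-0.063, 0.998, -0.0], [0.0, -0.0, -1.0]]
wrist_force: [-0.4, 0.3, -0.1]
gripper_width: 0.262
time_s: 4.08
tcp_pos: [0.5413, -0.0684, 0.0748]
ee_rot: [[-0.998, -0.062, 0.001], [-0.062, 0.998, 0.002], [-0.001, 0.002, -1.0]]
wrist_force: [-1.5, 11.0, 1.5]
gripper_width: 0.258
time_s: 4.25
tcp_pos: [0.5417, -0.0735, 0.0748]
ee_rot: [[-0.998, -0.062, 0.001], [-0.062, 0.998, 0.004], [-0.001, 0.004, -1.0]]
wrist_force: [-2.1, 13.1, 3.0]
gripper_width: 0.265
```

```bash
python3 -m jog '{"delta_pos":[[0.2,-3,0],[0.2,-3,0],[0.2,-3,0],[0.2,-3,0],[0.2,-3,0],[0.2,-3,0],[0.2,-3,0],[0.2,-3,0],[0.2,-3,0],[0.2,-3,0]],"rot":[[0,0,0],[0,0,0],[0,0,0],[0,0,0],[0,0,0],[0,0,0],[0,0,0],[0,0,0],[0,0,0],[0,0,0]],"grip":[26,26,26,26,26,26,26,26,26,26]}'
python3 -m jog '{"delta_pos":[[0,0,0],[0,0,0],[0,0,0]],"rot":[[0,0,0],[0,0,0],[0,0,0]],"grip":[26,26,26]}'
python3 - <<'E'
from h import *
c=cap('wrist','w3');t=cap('top','t3');s=r.sense();print(s['tcp_pos'],s['wrist_force'])
cv2.imwrite('pics/w3c.png',np.vstack([cv2.resize(c['frame'][120:260,100:512,::-1],(800,272)),cv2.resize(t['frame'][190:280,235:410,::-1],(620,318))[:,:].copy() if 0 else cv2.copyMakeBorder(cv2.resize(t['frame'][190:280,235:410,::-1],(620,318)),0,0,0,180,cv2.BORDER_CONSTANT)]))
E
```

```text
time_s: 5.08
tcp_pos: [0.5438, -0.103, 0.0748]
ee_rot: [[-0.998, -0.063, 0.001], [-0.063, 0.998, 0.004], [-0.001, 0.004, -1.0]]
wrist_force: [-0.9, 13.6, 1.5]
gripper_width: 0.264
time_s: 5.33
tcp_pos: [0.5438, -0.1035, 0.0748]
ee_rot: [[-0.998, -0.063, 0.001], [-0.063, 0.998, 0.003], [-0.001, 0.003, -1.0]]
wrist_force: [0.0, 10.7, 1.5]
gripper_width: 0.262
[ 0.54383469 -0.10346238  0.07481574] [-0.90061117 10.65341054  1.70501191]
```

View pics/w3c.png

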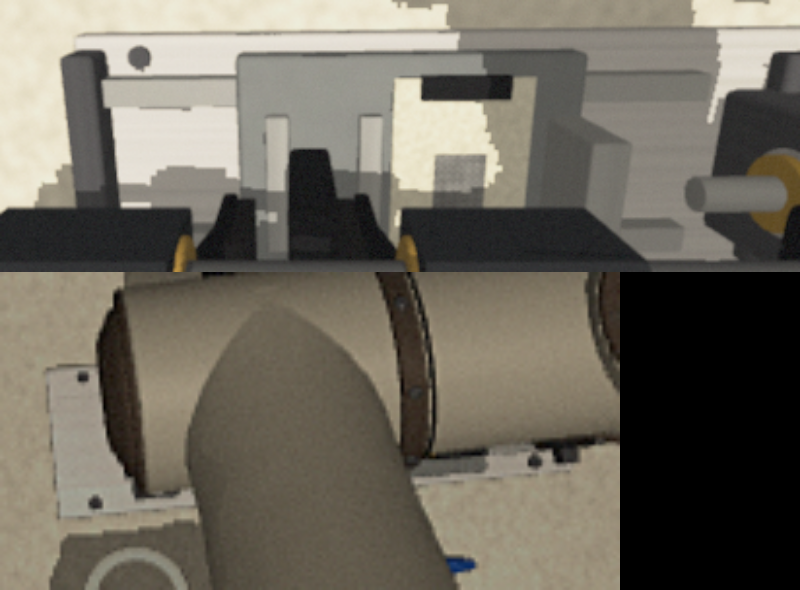

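The pin is fully out with its tip at crop (685,193). The nose stands back from it at (630,145), and the collar is proud.

```bash
python3 - <<'E'
from h import *
c=np.load('pics/w3.npz');k=1.942
F=np.array([-.065,.998]);O=np.array([.5395,-.018])
def p(n,x,y,z):
    q=onz(c,100+x/k-.25,120+y/k-.25,z);print(n,q.round(4),'stage y',((q[:2]-O)@F).round(4))
p('slide back',238,56,.034);p('slide front',586,52,.034);p('nose front top far',630,145,.067);p('tip',688,193,.05);p('gauge back top',727,93,.072)
p('plate back corner', 77,37,.012)
E
```

```text
slide back [ 0.5021 -0.125   0.034 ] stage y -0.1044
slide front [ 0.4935 -0.0081  0.034 ] stage y 0.0129
nose front top far [ 0.5162 -0.0059  0.067 ] stage y 0.0136
tip [0.5359 0.0269 0.05  ] stage y 0.045
gauge back top [0.4982 0.0152 0.072 ] stage y 0.0358
plate back corner [ 0.5021 -0.1864  0.012 ] stage y -0.1656
```

```bash
python3 -m jog '{"delta_pos":[[-0.2,3,0],[-0.2,3,0],[-0.2,3,0],[-0.2,3,0],[-0.2,3,0]],"rot":[[0,0,0],[0,0,0],[0,0,0],[0,0,0],[0,0,0]],"grip":[26,26,26,26,26]}' | egrep 'tcp|force'
for i in 1 2 3 4; do python3 -m jog '{"delta_pos":[[-0.1,1.5,0]],"rot":[[0,0,0]],"grip":[26]}' | egrep 'tcp|force'; done
python3 -m jog '{"delta_pos":[[-0.2,3,0],[-0.2,3,0],[-0.2,3,0],[-0.2,3,0]],"rot":[[0,0,0],[0,0,0],[0,0,0],[0,0,0]],"grip":[26,26,26,26]}' | egrep 'tcp|force'
for i in 1 2 3; do python3 -m jog '{"delta_pos":[[-0.07,1,0]],"rot":[[0,0,0]],"grip":[26]}' | egrep 'tcp|force'; done
```

```text
tcp_pos: [0.5425, -0.0909, 0.0748]
wrist_force: [0.5, -0.7, 0.5]
tcp_pos: [0.5424, -0.0892, 0.0748]
wrist_force: [0.2, -0.5, 0.4]
tcp_pos: [0.5423, -0.0877, 0.0748]
wrist_force: [-0.3, -0.8, 0.5]
tcp_pos: [0.5422, -0.0862, 0.0748]
wrist_force: [0.1, -0.8, -0.2]
tcp_pos: [0.5421, -0.0846, 0.0748]
wrist_force: [-1.2, 0.3, -0.2]
tcp_pos: [0.5413, -0.0753, 0.0748]
wrist_force: [1.4, -13.4, -3.1]
tcp_pos: [0.5412, -0.0742, 0.0748]
wrist_force: [2.6, -13.7, -2.3]
tcp_pos: [0.5412, -0.0733, 0.0749]
wrist_force: [1.4, -14.1, -2.5]
tcp_pos: [0.5411, -0.0724, 0.0748]
wrist_force: [1.5, -13.6, -2.2]
```

```bash
python3 -m jog '{"delta_pos":[[-0.14,2,0],[-0.14,2,0],[-0.14,2,0],[-0.14,2,0],[-0.14,2,0]],"rot":[[0,0,0],[0,0,0],[0,0,0],[0,0,0],[0,0,0]],"grip":[26,26,26,26,26]}' | egrep 'tcp|force'
for i in 1 2 3 4; do python3 -m jog '{"delta_pos":[[-0.03,0.5,0],[-0.03,0.5,0]],"rot":[[0,0,0],[0,0,0]],"grip":[26,26]}' | egrep 'tcp|force'; done
python3 - <<'E'
from h import *
c=cap('wrist','w4');s=r.sense();print(s['tcp_pos'],s['wrist_force'])
cv2.imwrite('pics/w4c.png',cv2.resize(c['frame'][120:260,200:512,::-1],(800,359),interpolation=cv2.INTER_CUBIC))
E
```

```text
tcp_pos: [0.5404, -0.0625, 0.0748]
wrist_force: [1.8, -13.2, -2.6]
tcp_pos: [0.5403, -0.0614, 0.0748]
wrist_force: [2.4, -13.1, -2.3]
tcp_pos: [0.5402, -0.0605, 0.0748]
wrist_force: [2.3, -13.9, -2.7]
tcp_pos: [0.5402, -0.0595, 0.0748]
wrist_force: [2.4, -12.4, -2.4]
tcp_pos: [0.5401, -0.0585, 0.0748]
wrist_force: [1.7, -12.6, -2.6]
[ 0.54010501 -0.05837789  0.07480745] [  1.61129295 -12.22390693  -1.31657998]
```

View pics/w4c.png

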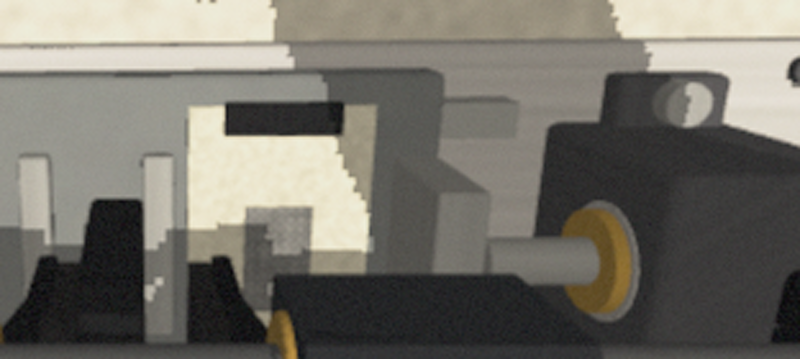

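The handle bears forward with drag at about 13 N. The nose edge (488,192) is next to the pin tip and the brass collar is still proud. I'll feel ahead in small steps.

```bash
for i in 1 2 3 4 5 6; do python3 -m jog '{"delta_pos":[[-0.02,0.25,0],[-0.02,0.25,0]],"rot":[[0,0,0],[0,0,0]],"grip":[26,26]}' | egrep 'tcp|force'; done
python3 - <<'E'
from h import *
c=np.load('pics/w4.npz');k=2.564;F=np.array([-.065,.998]);O=np.array([.5395,-.018])
for x,y,z in [(488,192,.067),(490,255,.05),(440,72,.034)]:
    q=onz(c,200+x/k-.3,120+y/k-.3,z);print(q.round(4),((q[:2]-O)@F).round(4))
E
```

```text
tcp_pos: [0.5401, -0.058, 0.0748]
wrist_force: [1.0, -12.9, -1.0]
tcp_pos: [0.54, -0.0575, 0.0748]
wrist_force: [2.5, -13.0, -2.3]
tcp_pos: [0.54, -0.057, 0.0748]
wrist_force: [1.8, -12.8, -2.1]
tcp_pos: [0.54, -0.0565, 0.0748]
wrist_force: [2.0, -13.5, -2.2]
tcp_pos: [0.5399, -0.056, 0.0748]
wrist_force: [2.5, -12.2, -2.1]
tcp_pos: [0.5399, -0.0555, 0.0748]
wrist_force: [1.4, -13.3, -1.7]
[0.5136 0.0193 0.067 ] 0.0389
[0.5344 0.0307 0.05  ] 0.0489
[0.4916 0.0168 0.034 ] 0.0379
```

```bash
for i in 1 2 3 4 5 6 7; do python3 -m jog '{"delta_pos":[[-0.02,0.25,0],[-0.02,0.25,0]],"rot":[[0,0,0],[0,0,0]],"grip":[26,26]}' | egrep 'tcp|force'; done
```

```text
tcp_pos: [0.5398, -0.055, 0.0748]
wrist_force: [2.1, -12.6, -2.3]
tcp_pos: [0.5398, -0.0545, 0.0748]
wrist_force: [2.6, -12.5, -1.5]
tcp_pos: [0.5398, -0.054, 0.0748]
wrist_force: [2.6, -12.6, -2.0]
tcp_pos: [0.5397, -0.0535, 0.0748]
wrist_force: [1.9, -12.6, -2.2]
tcp_pos: [0.5397, -0.0529, 0.0748]
wrist_force: [2.3, -12.9, -1.9]
tcp_pos: [0.5397, -0.0524, 0.0748]
wrist_force: [1.7, -12.2, -2.3]
tcp_pos: [0.5396, -0.052, 0.0748]
wrist_force: [2.0, -12.9, -2.1]
```

```bash
for i in 1 2 3 4 5 6; do python3 -m jog '{"delta_pos":[[-0.02,0.25,0],[-0.02,0.25,0]],"rot":[[0,0,0],[0,0,0]],"grip":[26,26]}' | egrep 'tcp|force'; done
```

```text
tcp_pos: [0.5396, -0.0517, 0.0748]
wrist_force: [2.4, -15.5, -2.5]
tcp_pos: [0.5396, -0.0514, 0.0748]
wrist_force: [3.2, -14.7, -2.0]
tcp_pos: [0.5395, -0.051, 0.0748]
wrist_force: [2.8, -14.9, -2.6]
tcp_pos: [0.5395, -0.0506, 0.0748]
wrist_force: [3.1, -16.1, -2.2]
tcp_pos: [0.5395, -0.0501, 0.0748]
wrist_force: [3.0, -16.4, -2.1]
tcp_pos: [0.5395, -0.0497, 0.0749]
wrist_force: [2.5, -17.1, -2.4]
```

The pin was met near TCP y = -0.0519, with a jump of about 2.3 N over 12.75 N of drag. It is now about 2.2 mm in, so the mark is near y = -0.048.

```bash
for i in 1 2 3; do python3 -m jog '{"delta_pos":[[-0.02,0.25,0],[-0.02,0.25,0]],"rot":[[0,0,0],[0,0,0]],"grip":[26,26]}' | egrep 'tcp|force'; done
python3 - <<'E'
from h import *
c=cap('wrist','w5');s=r.sense();print(s['tcp_pos'],s['wrist_force'])
cv2.imwrite('pics/w5c.png',cv2.resize(c['frame'][140:260,300:512,::-1],(800,453),interpolation=cv2.INTER_CUBIC))
E
```

```text
tcp_pos: [0.5394, -0.0492, 0.0748]
wrist_force: [2.9, -14.6, -3.0]
tcp_pos: [0.5394, -0.0488, 0.0748]
wrist_force: [3.4, -17.1, -3.1]
tcp_pos: [0.5393, -0.0484, 0.0748]
wrist_force: [3.3, -16.6, -2.3]
[ 0.53936917 -0.04832849  0.0748319 ] [  3.25198844 -16.61454851  -2.23466002]
```

View pics/w5c.png

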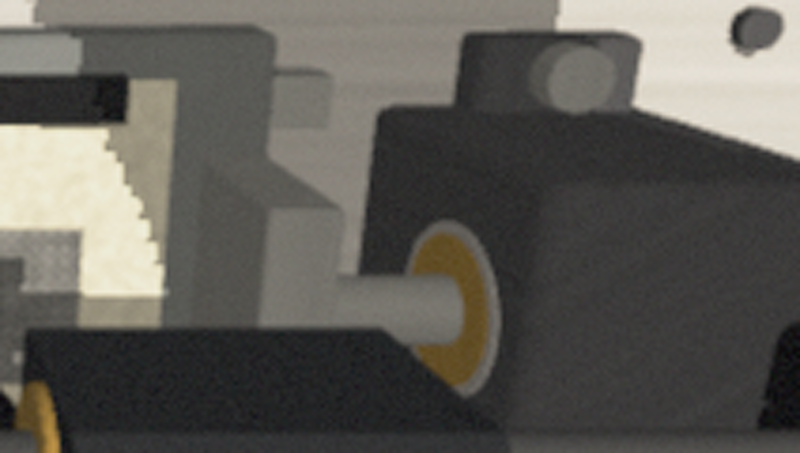

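The collar is nearly flush; a sliver of brass still shows left of the pale ring near (408,270). I'll go half a millimetre more, hold, then back the finger off.

```bash
python3 -m jog '{"delta_pos":[[-0.02,0.25,0],[-0.02,0.25,0],[0,0,0],[0,0,0],[0,0,0],[0,0,0]],"rot":[[0,0,0],[0,0,0],[0,0,0],[0,0,0],[0,0,0],[0,0,0]],"grip":[26,26,26,26,26,26]}' | egrep 'tcp|force'
python3 -m jog '{"delta_pos":[[0.06,-1,0],[0.06,-1,0],[0.06,-1,0],[0.06,-1,0],[0.03,-0.5,0],[0,0,0],[0,0,0]],"rot":[[0,0,0],[0,0,0],[0,0,0],[0,0,0],[0,0,0],[0,0,0],[0,0,0]],"grip":[26,26,26,26,26,26,26]}' | egrep 'tcp|force'
python3 -m jog '{"delta_pos":[[0,0,0],[0,0,0],[0,0,0],[0,0,0],[0,0,0],[0,0,0],[0,0,0],[0,0,0]],"rot":[[0,0,0],[0,0,0],[0,0,0],[0,0,0],[0,0,0],[0,0,0],[0,0,0],[0,0,0]],"grip":[70,70,70,70,70,70,70,70]}' | egrep 'tcp|force|width'
python3 -m jog '{"delta_pos":[[0,0,10],[0,0,15],[0,0,20],[0,0,20],[0,0,20],[0,0,20],[0,0,20],[0,0,0],[0,0,0],[0,0,0]],"rot":[[0,0,0],[0,0,0],[0,0,0],[0,0,0],[0,0,0],[0,0,0],[0,0,0],[0,0,0],[0,0,0],[0,0,0]],"grip":[70,70,70,70,70,70,70,70,70,70]}' | egrep 'time|tcp|force'
python3 - <<'E'
from h import *
c=cap('wrist','w6')
cv2.imwrite('pics/w6c.png',cv2.resize(c['frame'][110:215,215:435,::-1],None,fx=3.6,fy=3.6,interpolation=cv2.INTER_CUBIC))
E
```

```text
tcp_pos: [0.5393, -0.0479, 0.0748]
wrist_force: [3.3, -17.0, -3.1]
tcp_pos: [0.5395, -0.0486, 0.0748]
wrist_force: [-0.8, -3.0, 0.4]
tcp_pos: [0.5397, -0.0486, 0.0748]
wrist_force: [0.0, 0.0, 0.0]
gripper_width: 0.688
time_s: 14.2
tcp_pos: [0.5391, -0.0486, 0.1996]
wrist_force: [-0.1, -0.5, 0.0]
```

View pics/w6c.png

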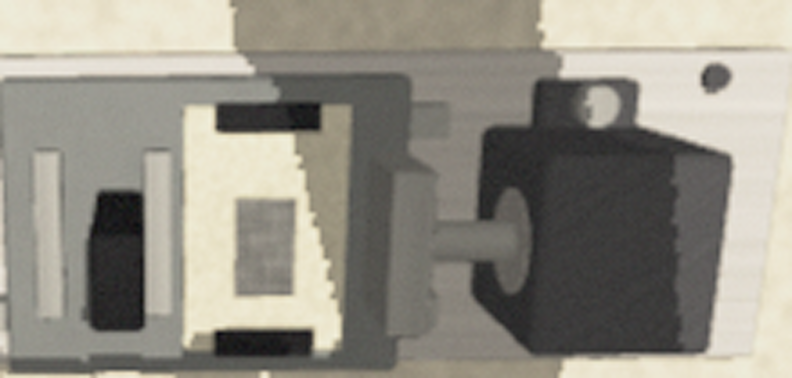

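The handle sits against its forward stop (bar at 145–170), the nose is on the pin, the collar looks flush, and the robot is clear.

```bash
python3 -c "
from station import finish_job
print(finish_job())"
```

```text
the job is handed in; nothing more can be done
None
```

The slide is at the mark with the handle bearing forward, and the job is handed in; no verdict came back.

- **Drawing back:** I straddled the handle without clamping it and drew the slide back until its nose stood about 30 mm clear of the pin. That put the slide at about y = -0.045 m on the stage by camera.
- **Bringing forward:** The play pushed back with under 1 N, and the drag then ran at about 12.7–13.7 N. I met the pin at TCP y = -0.0519, with a jump of about 2 N. I pressed about 4.0 mm past contact, never reversing, and stopped at TCP y = -0.0479.
- **Force at the mark:** The last reading there was 17.0 N, about 4.3 N above the drag against the 4.6 N wanted. Force readings scatter by about 0.5–1 N, and one while pressing dropped to 14.6 N, so I trusted the travel more than any single reading.
- **Letting go:** The 4.5 mm back-off moved the tool only 0.7 mm, because the command had been running ahead of the arm, and about 3 N was still on the handle. Opening the fingers brought the force to zero without shifting the tool, and I then lifted clear.
- **Last picture:** It shows the handle against its forward stop, the nose on the pin and the collar about flush. The arm was clear of everything at 14.2 s. I didn't measure the bystanders again, but felt no unexpected contact.

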